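# Assemble a demountable infrared liquid cell and clamp it

## Task

Assemble the liquid cell on its stand: put over the two guide pins first the plain window, then the spacer, then the drilled window and last the front plate, each lying flat and fully down. Then turn the clamp knob clockwise past its resistance peak until the arm is home, with its foot centred on the front plate. Leave the other things on the bench where they are.

Things in the scene. Friction and masses are not known exactly. Their poses are not given: they have to be found in the camera images.
- seat (a point): Centre of the top face (76 x 38 mm, 35 mm above the bench) of the cell's back plate on its fixed stand (foot 10 mm high, 64 mm wide). Two upright 6 mm guide pins with tapered noses stand at x = -28 and +28 mm of this frame, y = 0, 36.5 mm high. x along the plate's length towards the clamp post, z up. Seated layers have their x along this x, either way round.
- plain_window_center (a point): Centre (half-way up) of the plain window: square-cornered rectangular aluminium frame, 76 x 38 x 10 mm, with an undrilled clear pane of 34 x 20 mm; two 8.5 mm pin holes at x = -28 and +28 mm; lies flat, about 60 g. x along the length, z up; a half turn about z changes nothing.
- spacer_center (a point): Centre (half-way up) of the spacer: white plastic rectangular frame, 76 x 34 x 8 mm, with an empty 34 x 20 mm opening; two 8.5 mm pin holes at x = -28 and +28 mm; lies flat, about 30 g. x along the length, z up; a half turn about z changes nothing.
- drilled_window_center (a point): Centre (half-way up) of the drilled window: aluminium frame, 10 mm thick, its middle 42 mm long and 38 mm wide, with a round ear 24 mm wide at each end (80 mm over all); clear pane with two small dark drilled holes; an 8.5 mm pin hole in each ear at x = -28 and +28 mm; lies flat, about 60 g. x along the length, z up; a half turn about z changes nothing.
- front_plate_center (a point): Centre (half-way up) of the front plate (the cap): square-cornered steel plate, 76 x 38 x 12 mm, with a round 20 mm light opening in the middle and two small brass-rimmed ports; two 8.5 mm pin holes at x = -28 and +28 mm; lies flat, about 110 g. x along the length, z up; a half turn about z changes nothing.
- clamp_grip (a point): Grip point in the middle of the clamp knob's upright black wing, 36 mm long (x), 12 mm thick, 22 mm high, top 11 mm above this point. It lies on the knob's vertical axis, 70 mm from the seat's centre along the seat's +x, 106 mm above the bench, and keeps its height. Below the wing is a 4 mm disc; the flat clamp arm under it points along this frame's -x and turns with the knob.
- clamp_foot (a point): Centre of the underside of the ring foot (28 mm across) at the arm's end, 70 mm from the knob's axis. It is 81 mm above the bench at the start and sinks 5 mm per radian as the knob turns, down to 75 mm, where it just bears on the top of the complete, fully seated stack (10 + 8 + 10 + 12 mm on the seat); a stack that is not fully down blocks it.
- clamp_knob (a joint): Knob angle (rad), 0 to 1.3, growing clockwise seen from above. At 0 (start) the arm is swung out to the seat's -y side. A spring strut resists the turn, most near 0.2 (about 0.15 N m), up to its dead centre at 0.65; beyond that it drives the arm on to its stop at 1.3 (home), foot over the seat's centre, and holds it there.
- water_bottle_center (a point): Bystander: white wash bottle with a bent spout, about 77 mm across (129 mm with the spout), 250 mm tall; this point is on its axis 125 mm above the bench.
- conical_flask_center (a point): Bystander: conical glass flask, 79 mm across, 104 mm tall; this point is on its axis 52 mm above the bench.
- dropper_center (a point): Bystander: dropper bottle with orange rubber bulb, 36 mm across, 108 mm tall; this point is on its axis 54 mm above the bench.
- amber_vial_center (a point): Bystander: amber vial with black cap, 24 mm across, 62 mm tall; this point is on its axis 31 mm above the bench.
- mortar_center (a point): Bystander: small agate mortar, 65 mm across, 22 mm tall; this point is on its axis 11 mm above the bench.
- carton_center (a point): Bystander: small white carton, 42 x 52 mm, 58 mm tall; this point is on its axis 29 mm above the bench.
- blue_cap_vial_center (a point): Bystander: clear sample vial with blue cap, 25 mm across, 57 mm tall; this point is on its axis 28.5 mm above the bench.
- white_cap_vial_center (a point): Bystander: clear sample vial with white cap, 25 mm across, 57 mm tall; this point is on its axis 28.5 mm above the bench.
Things that resemble listed ones, but are neither listed nor needed, are in the scene too. What is shaped like the part that bears plain_window_center but brown or turquoise is not meant.

How it is judged:
On the way, in this order (a step that is already met when the one before it is completed fails the run):
1. the plain window lies flat on the back plate, over both pins (horizontal distance between plain_window_center and seat below 0.004 m and z of plain_window_center in the frame of seat between 0.0025 and 0.0075 m and angle between plain_window_center's own z axis and vertical below 0.08 rad and angle between the x axis of plain_window_center and the x axis of seat, either way round below 0.1 rad), for 0.2 s.
2. the spacer lies flat on the plain window, over both pins (horizontal distance between spacer_center and seat below 0.004 m and z of spacer_center in the frame of seat between 0.0115 and 0.0165 m and angle between spacer_center's own z axis and vertical below 0.08 rad and angle between the x axis of spacer_center and the x axis of seat, either way round below 0.1 rad), for 0.2 s.
3. the drilled window lies flat on the spacer, over both pins (horizontal distance between drilled_window_center and seat below 0.004 m and z of drilled_window_center in the frame of seat between 0.0205 and 0.0255 m and angle between drilled_window_center's own z axis and vertical below 0.08 rad and angle between the x axis of drilled_window_center and the x axis of seat, either way round below 0.1 rad), for 0.2 s.
4. the front plate lies flat on the drilled window, over both pins (horizontal distance between front_plate_center and seat below 0.004 m and z of front_plate_center in the frame of seat between 0.0315 and 0.0365 m and angle between front_plate_center's own z axis and vertical below 0.08 rad and angle between the x axis of front_plate_center and the x axis of seat, either way round below 0.1 rad), for 0.2 s.
5. the clamp is home past its dead centre, its foot over the middle of the front plate (value of joint clamp_knob above 1.15 rad and horizontal distance between clamp_foot and seat below 0.012 m), for 0.2 s.
At the end, for the whole second after the job is handed in: Plain window, spacer, drilled window, front plate lie in this order over both pins, each within 4 mm of the seat's centre in plan, 2.5 mm of its stacked height, 0.08 rad of level and 0.1 rad of the seat's direction; the knob rests at over 1.15 rad, foot within 12 mm of centre (all of step 1 and all of step 2 and all of step 3 and all of step 4 and all of step 5 and velocity of joint clamp_knob between -0.1 and 0.1 rad/s); the robot touches nothing.
It fails at once if a bystander is pushed more than 20 mm (distance of any of water_bottle_center, conical_flask_center, dropper_center, amber_vial_center, mortar_center, carton_center, blue_cap_vial_center, white_cap_vial_center from where it was at the start of the episode above 0.02 m).
It fails at once if a bystander is tipped over (angle between any of water_bottle_center, conical_flask_center, dropper_center, amber_vial_center, mortar_center, carton_center, blue_cap_vial_center, white_cap_vial_center's own z axis and vertical above 0.3 rad).
It also fails if it takes over 72 s, if anything falls off the work surface, if the arm or the gripper's body presses on something with over 40 N, if the wrist force passes 120 N, or if a joint passes its speed limit or range.

## Robot

A 6-joint arm with a two-finger parallel gripper is mounted at the origin on a cart in front of the work surface, level with it; the furniture and walls round the work are solid. World frame = base frame: x ahead of the robot, y to its left, z up, the work surface at z = 0. Lengths are in m, angles in rad, forces in N, time in s.
With the tool pointing down it reaches from about 0.25 to 0.725 m from the base axis. Payload 4 kg.
Tool frame: the origin (TCP) lies on the centre line of the jaws, within the pads' length; the fingertips stand 22 mm ahead of it and the grasp point (between the pads) lies 3 mm ahead of it; z points along the fingers, y is the line along which they close (so a half turn about z gives the same grasp; the last joint's range is limited). The gripper opens to 85 mm and grips with 20 to 120 N. Pads are 22 mm wide; open, the fingers measure 114 mm over their backs; the gripper's body (76 mm by 85 mm) begins 54 mm behind the grasp point. The pads swing forward as they close: fully open they stand 13 mm farther back than shut.
Start: joints at [1.25, 0.241, 0.005, 1.335, 0, 1.571], TCP at [0.158, 0.474, 0.253] pointing down, gripper open.
Joint ranges: [-2.72, 2.72], [-1.05, 1.87], [-1.09, 1.28], [-1.99, 2.15], [-1.42, 1.44], [-3.14, 3.14]. Speed limits (rad/s): [2.79, 2.79, 3.14, 3.14, 3.14, 3.14].

## Interface

Orientations are given as a unit quaternion [x, y, z, w].
In Python, from workcell import bot gives the robot as it stands.
- The arm moves only by the shell command python3 -m inch 'ROWS'. ROWS is JSON, one flat list of numbers, 7 for each row, row after row: the shift along the world's x, y, z in mm, then the turn, a rotation vector about the world's x, y, z in rad, then the opening in per cent of the stroke, from 0 (shut) to 100 (fully open). A call has 1 to 8 rows; each row is the pose to reach, as a shift and turn from the pose commanded when the call began; what a row does not reach only later rows make up. A row lasts 1/12 s, in which the tool goes at most 41.7 mm and 7.16 degrees, less where a joint would pass 70% of its speed; a pose out of reach is approached as far as the arm can. A call with a gripper value outside its range is refused whole. The fingers move at their own pace and stop on an object; the grip force is fixed at half the most. Time passes only in rows, so rows that repeat a pose let the fingers close. It gives the time, the measured TCP pose, the force, the opening and the grip force at its end, in the units of the state.
- bot.get_obs(): the state, without advancing time (a new reading comes with each control period).
- bot.camera(name): name is "scene" or "top" or "wrist"; returns the picture (480x640x3 uint8, blue, green, red); there is no depth.
- bot.camera_info(name): a dict with "intrinsics" (3x3 intrinsics, pixels), "camera_from_world" (4x4, takes a point from world to camera coordinates); the wrist camera has in their place "hand_eye" (4x4, takes a point from camera to tool coordinates, whose origin is the TCP and whose axes are the flange's). Camera axes: x right, y down, z forward; pixel columns grow to the right and rows downward; lengths in m; the calibration is good to about 2 mm. The wrist camera is an equidistant fisheye: a pixel r from the principal point sees the ray r / f radians off the axis. A picture is of the moment at which its call begins: read the wrist's pose just before it. camera_info takes no time and is no camera call.
- bot.job_done(): hands the job in; it is judged then, once.
Trained networks look in the newest picture that a camera, given by its name, has taken for a name from the list of things; names that differ only in an ending like _2 or _b are one class to them, and where a whole thing is asked for, a point or a joint stands for the part that bears it (a point fixed in the world has none). Each returns a list of dicts, best first, with "confidence" (0 to 1); they miss things now and then, are a little off and sometimes report something else, mostly with a low value. They report only what shows in the picture. A call takes as long as a camera call. They do not tell look-alikes from the thing itself.
- bot.silhouettes(camera, target): "mask" (480x640 bool, what is visible of it) and "uv" ([column, row] in pixels, amid what is visible of it).
- bot.spot_point(camera, target): "uv" ([column, row] in pixels: a listed point, or the origin of a listed thing).
The state is a dict: "clock": time; "joint_pos": joint angles; "joint_vel": joint speeds; "tau": joint torques, N m; "eef_pos": TCP position; "tool_rot": TCP orientation; "ft_force": force on the tool from outside, world axes, zero at the start; "ft_torque": the same for the moment, N m; "grip_width": finger opening in m; "grasp_force": force on a finger pad.
Only numpy, scipy, OpenCV 4.12 (cv2) and the standard library are available. Lean on these libraries where they do the work, as an engineer would, in place of code of your own. Each camera call takes 0.05 s, during which the arm holds its last target. There are 200 camera calls.

## Working session

There is one attempt and no reset: what is moved stays moved. The work goes in short steps, Python scripts to look and compute and a shell command to move; the robot and the scene stay as the last step left them, time stands still between calls to the robot, and variables do not carry over. Pictures are saved under pics/ and viewed, at most 10 in all, crops included, and the job is handed in when it is done.

```bash
mkdir -p pics; ls; cat > h.py <<'E'
import numpy as np,cv2
from workcell import bot
from scipy.spatial.transform import Rotation as R
def ray(cam,uv,obs=None):
    I=bot.camera_info(cam);K=np.array(I["intrinsics"])
    if cam!="wrist":
        T=np.linalg.inv(np.array(I["camera_from_world"]))
        d=np.array([(uv[0]-K[0,2])/K[0,0],(uv[1]-K[1,2])/K[1,1],1])
    else:
        o=obs or bot.get_obs()
        W=np.eye(4);W[:3,:3]=R.from_quat(o["tool_rot"]).as_matrix();W[:3,3]=o["eef_pos"]
        T=W@np.array(I["hand_eye"])
        a=np.array([(uv[0]-K[0,2])/K[0,0],(uv[1]-K[1,2])/K[1,1]]);r=np.hypot(*a)
        d=np.array([*(a/max(r,1e-9)*np.sin(r)),np.cos(r)])
    return T[:3,3],T[:3,:3]@d
def at(cam,uv,z,obs=None):
    c,d=ray(cam,uv,obs);return c+d*(z-c[2])/d[2]
def proj(cam,p,obs=None):
    I=bot.camera_info(cam);K=np.array(I["intrinsics"]);p=np.array(p,float)
    if cam!="wrist":
        T=np.array(I["camera_from_world"]);q=T[:3,:3]@p+T[:3,3];q=q/q[2]
        return K[0,0]*q[0]+K[0,2],K[1,1]*q[1]+K[1,2]
    o=obs or bot.get_obs()
    W=np.eye(4);W[:3,:3]=R.from_quat(o["tool_rot"]).as_matrix();W[:3,3]=o["eef_pos"]
    q=np.linalg.inv(W@np.array(I["hand_eye"]))@np.append(p,1);q=q[:3]
    t=np.arctan2(np.hypot(q[0],q[1]),q[2]);n=q[:2]/np.hypot(q[0],q[1])
    return K[0,0]*t*n[0]+K[0,2],K[1,1]*t*n[1]+K[1,2]
E
python3 - <<'E'
from h import *
np.set_printoptions(precision=3,suppress=True)
o=bot.get_obs();print(o)
for c in("top","scene","wrist"):
    im=bot.camera(c);cv2.imwrite(f"pics/{c}0.png",im);print(c,bot.camera_info(c))
Z=dict(seat=.035,plain_window_center=.005,spacer_center=.004,drilled_window_center=.005,front_plate_center=.006,clamp_grip=.106,clamp_foot=.081,water_bottle_center=.125,conical_flask_center=.052,dropper_center=.054,amber_vial_center=.031,mortar_center=.011,carton_center=.029,blue_cap_vial_center=.0285,white_cap_vial_center=.0285)
for n,z in Z.items():
    print(n,[(np.round(r["uv"]).tolist(),round(r["confidence"],2),at("top",r["uv"],z)[:2].round(3).tolist()) for r in bot.spot_point("top",n)[:4]])
E
```

```text
pics
{'clock': 0.0, 'joint_pos': array([1.25 , 0.241, 0.004, 1.335, 0.   , 1.571]), 'joint_vel': array([ 0.001,  0.   ,  0.002, -0.   , -0.001,  0.001]), 'tau': array([ -0.   , -37.232,  25.241,   0.017,   0.   ,   0.   ]), 'eef_pos': array([0.157, 0.474, 0.252]), 'tool_rot': array([ 0.16 ,  0.987, -0.001, -0.   ]), 'ft_force': array([-0.633, -0.716, -0.39 ]), 'ft_torque': array([-0.006, -0.029,  0.014]), 'grasp_force': 0.0, 'grip_width': 0.08552023509536566}
top {'intrinsics': array([[603.825,   0.   , 320.808],
       [  0.   , 603.825, 243.313],
       [  0.   ,   0.   ,   1.   ]]), 'camera_from_world': array([[ 0.011, -1.   , -0.017, -0.003],
       [-0.985, -0.008, -0.17 ,  0.555],
       [ 0.17 ,  0.018, -0.985,  1.49 ],
       [ 0.   ,  0.   ,  0.   ,  1.   ]])}
scene {'intrinsics': array([[471.935,   0.   , 325.173],
       [  0.   , 471.935, 242.643],
       [  0.   ,   0.   ,   1.   ]]), 'camera_from_world': array([[ 0.672, -0.74 , -0.014, -0.393],
       [-0.44 , -0.385, -0.811,  0.338],
       [ 0.595,  0.552, -0.584,  0.847],
       [ 0.   ,  0.   ,  0.   ,  1.   ]])}
wr
[... 792 characters left out ...]
]
clamp_grip [([304.0, 247.0], 0.64, [0.536, 0.042]), ([315.0, 278.0], 0.25, [0.459, 0.015])]
clamp_foot [([335.0, 251.0], 0.74, [0.53, -0.033]), ([216.0, 221.0], 0.67, [0.604, 0.265])]
water_bottle_center [([269.0, 181.0], 0.76, [0.697, 0.131])]
conical_flask_center [([221.0, 162.0], 0.68, [0.768, 0.266])]
dropper_center [([395.0, 276.0], 0.69, [0.473, -0.185])]
amber_vial_center [([167.0, 258.0], 0.59, [0.515, 0.397])]
mortar_center [([266.0, 313.0], 0.83, [0.379, 0.142])]
carton_center [([486.0, 287.0], 0.78, [0.449, -0.416]), ([267.0, 310.0], 0.47, [0.385, 0.137])]
blue_cap_vial_center [([213.0, 258.0], 0.55, [0.517, 0.28])]
white_cap_vial_center [([441.0, 272.0], 0.41, [0.487, -0.304])]
```

```bash
python3 -c "
import cv2
im=cv2.imread('pics/top0.png')[130:370,130:530]
cv2.imwrite('pics/topcrop.png',cv2.resize(im,(800,480),interpolation=cv2.INTER_CUBIC))"
```

```text
(no output)
```

View pics/topcrop.png

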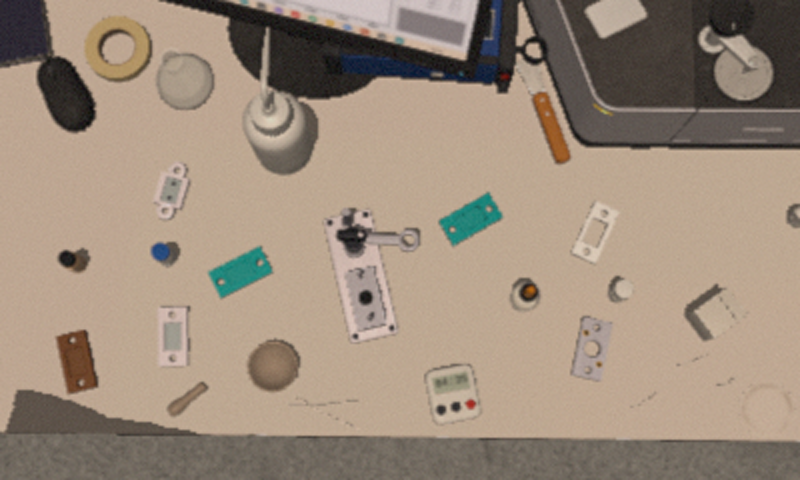

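View pics/scene0.png

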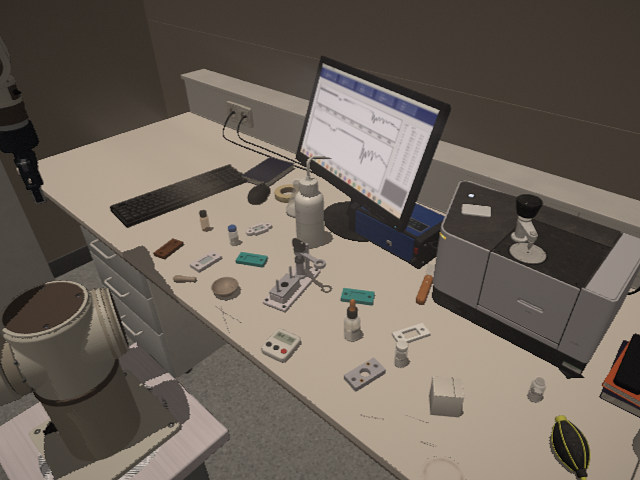

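```bash
python3 -m inch '[170,-240,-40,0,0,0.565,100, 170,-240,-40,0,0,0.565,100, 170,-240,-40,0,0,0.565,100, 170,-240,-40,0,0,0.565,100, 170,-240,-40,0,0,0.565,100, 170,-240,-40,0,0,0.565,100, 170,-240,-40,0,0,0.565,100, 170,-240,-40,0,0,0.565,100]'
python3 -m inch '[142,-209,-57,0,0,0,100, 142,-209,-57,0,0,0,100, 142,-209,-57,0,0,0,100, 142,-209,-57,0,0,0,100, 142,-209,-57,0,0,0,100, 142,-209,-57,0,0,0,100, 142,-209,-57,0,0,0,100, 142,-209,-57,0,0,0,100]'
python3 - <<'E'
from h import *
o=bot.get_obs();im=bot.camera("wrist");print(o["eef_pos"],R.from_quat(o["tool_rot"]).as_matrix()[:,1])
for n,z in(("seat",.035),("clamp_grip",.106),("clamp_foot",.081)):
    print(n,[(np.round(r["uv"],1).tolist(),round(r["confidence"],2),at("wrist",r["uv"],z,o)[:2].round(4).tolist()) for r in bot.spot_point("wrist",n)[:3]])
cv2.imwrite("pics/seat1full.png",im)
cv2.imwrite("pics/seat1.png",cv2.resize(im[40:400,120:560],(800,655))[:600])
E
```

```text
clock: 1.57
eef_pos: [0.3287, 0.2317, 0.2131]
tool_rot: [-0.121, 0.993, -0.0, 0.0]
ft_force: [0.2, 1.2, 0.5]
grip_width: 0.0857
grasp_force: 0.0
clock: 2.23
eef_pos: [0.4705, 0.0231, 0.1554]
tool_rot: [-0.119, 0.993, -0.0, -0.001]
ft_force: [0.3, -1.0, 0.8]
grip_width: 0.0855
grasp_force: 0.0
[0.47053337 0.02314782 0.15544223] [-2.36908379e-01  9.71531996e-01 -2.10903772e-05]
seat [([328.3, 235.4], 0.8, [0.4661, 0.0225]), ([509.3, 154.2], 0.55, [0.3789, 0.131])]
clamp_grip [([329.4, 387.2], 0.76, [0.5341, 0.0398])]
clamp_foot [([220.2, 334.7], 0.97, [0.5319, -0.0303]), ([580.9, 348.2], 0.52, [0.4932, 0.2228])]
```

View pics/seat1.png

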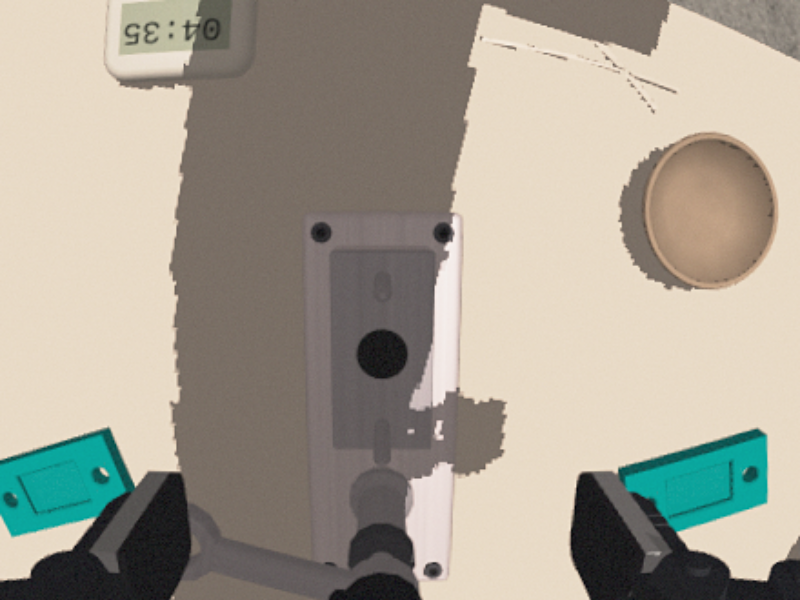

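```bash
cat >> h.py <<'E'
def rect(im,o,c,yaw,z,half=(60,40),s=4):
    """top-down view of plane z, centred c, x (yaw) to the right, y up; s px/mm"""
    xs=np.arange(-half[0]*s,half[0]*s+1)/s/1000;ys=np.arange(half[1]*s,-half[1]*s-1,-1)/s/1000
    X,Y=np.meshgrid(xs,ys);cs,sn=np.cos(yaw),np.sin(yaw)
    P=np.stack([c[0]+cs*X-sn*Y,c[1]+sn*X+cs*Y,np.full_like(X,z)],-1)
    I=bot.camera_info("wrist");K=np.array(I["intrinsics"])
    W=np.eye(4);W[:3,:3]=R.from_quat(o["tool_rot"]).as_matrix();W[:3,3]=o["eef_pos"]
    T=np.linalg.inv(W@np.array(I["hand_eye"]));q=P@T[:3,:3].T+T[:3,3]
    r=np.hypot(q[...,0],q[...,1]);t=np.arctan2(r,q[...,2])/np.maximum(r,1e-9)
    return cv2.remap(im,(K[0,0]*t*q[...,0]+K[0,2]).astype(np.float32),(K[1,1]*t*q[...,1]+K[1,2]).astype(np.float32),cv2.INTER_LINEAR)
def box(mask_pts,o,z):
    P=np.array([at("wrist",p,z,o)[:2] for p in mask_pts])*1000
    (cx,cy),(w,h),a=cv2.minAreaRect(P.astype(np.float32))
    if h>w:w,h,a=h,w,a+90
    a=(a+90)%180-90
    return np.array([cx,cy]).round(1),round(w,1),round(h,1),round(a,2)
E
python3 - <<'E'
from h import *
o=bot.get_obs();im=cv2.imread("pics/seat1full.png");g=cv2.cvtColor(im,cv2.COLOR_BGR2GRAY)
yaw=np.arctan2(.2369,.9715);print(yaw)
v=rect(im,o,(.4661,.0225),yaw,.035);
for k in range(-4,5): cv2.line(v,(240+k*40,0),(240+k*40,4 if k else 320),(0,0,255),1)
cv2.line(v,(0,160),(480,160),(0,0,255),1)
cv2.imwrite("pics/seatrect.png",cv2.resize(v,None,fx=1.6,fy=1.6))
n,l,s,c=cv2.connectedComponentsWithStats((g<45).astype(np.uint8))
for i in range(1,n):
    if s[i,4]>150 and s[i,1]<330: print(s[i],c[i],at("wrist",c[i],.035,o)[:2])
E
```

```text
0.2391818375201287
[236   5  16  15 195] [243.55897436  11.91794872] [ 0.33011285 -0.06555169]
[ 26 171  35  34 628] [ 46.99840764 186.88375796] [ 0.48012327 -0.20523086]
[317 221  27  27 570] [329.77894737 234.26666667] [0.46403115 0.02688151]
[    0   300   640   180 62453] [315.26775335 415.75080461] [0.62159293 0.0539731 ]
[313 328  34  22 249] [328.70682731 336.39759036] [0.54047136 0.04537876]
```

View pics/seatrect.png

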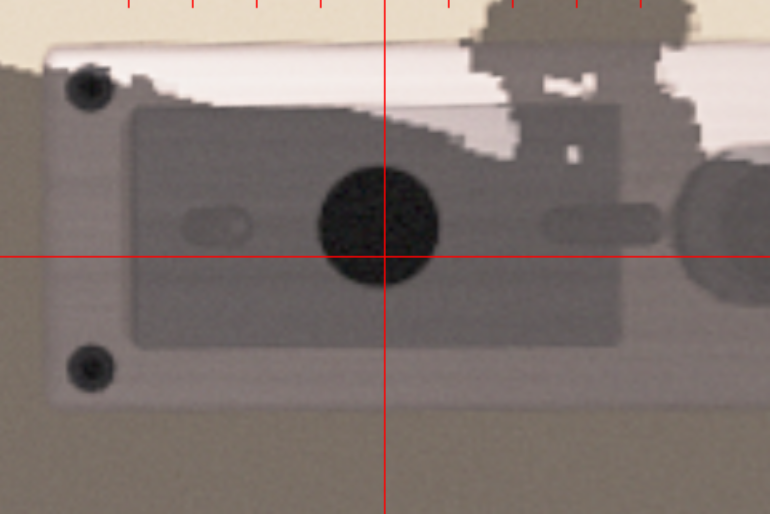

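```bash
python3 -m inch '[-42,249,-25,0,0,-0.257,100, -42,249,-25,0,0,-0.257,100, -42,249,-25,0,0,-0.257,100, -42,249,-25,0,0,-0.257,100, -42,249,-25,0,0,-0.257,100, -42,249,-25,0,0,-0.257,100, -42,249,-25,0,0,-0.257,100, -42,249,-25,0,0,-0.257,100]'
cat > m.py <<'E'
import sys
from h import *
n,z,fn=sys.argv[1],float(sys.argv[2]),sys.argv[3]
o=bot.get_obs();im=bot.camera("wrist");Rm=R.from_quat(o["tool_rot"]).as_matrix()
yaw=np.arctan2(-Rm[0,1],Rm[1,1]);print("tcp",o["eef_pos"].round(4),"yaw",yaw.round(4),np.degrees(yaw).round(2))
for r in bot.spot_point("wrist",n+"_center")[:3]: print("spot",np.round(r["uv"],1),round(r["confidence"],2),at("wrist",r["uv"],z/2,o)[:2].round(4))
best=None
for r in bot.silhouettes("wrist",n+"_center")[:3]:
    m=r["mask"].astype(np.uint8);ys,xs=np.nonzero(m);b=box(np.c_[xs,ys],o,z)
    print("sil",np.round(r["uv"],1),round(r["confidence"],2),b)
    if best is None: best=b
c=best[0]/1000
v=rect(im,o,c,np.radians(best[3]),z)
cv2.line(v,(240,0),(240,320),(0,0,255),1);cv2.line(v,(0,160),(480,160),(0,0,255),1)
cv2.imwrite(fn,cv2.resize(v,None,fx=1.6,fy=1.6));cv2.imwrite(fn[:-4]+"_full.png",im)
E
python3 m.py plain_window .010 pics/plain.png
```

```text
clock: 3.1
eef_pos: [0.4254, 0.2795, 0.1316]
tool_rot: [0.002, 1.0, 0.001, 0.0]
ft_force: [0.6, -0.6, 0.1]
grip_width: 0.0856
grasp_force: 0.0
tcp [0.4254 0.2795 0.1316] yaw -0.0038 -0.22
spot [211.1 330.3] 0.69 [0.4989 0.1882]
spot [314. 226.] 0.68 [0.4159 0.2707]
spot [487.5 180.5] 0.65 [0.3824 0.3934]Traceback (most recent call last):
  File "m.py", line 9, in <module>
    m=r["mask"].astype(np.uint8);ys,xs=np.nonzero(m);b=box(np.c_[xs,ys],o,z)
                                                       ~~~^^^^^^^^^^^^^^^^^^
  File "h.py", line 39, in box
    P=np.array([at("wrist",p,z,o)[:2] for p in mask_pts])*1000
                ~~^^^^^^^^^^^^^^^
  File "h.py", line 17, in at
    c,d=ray(cam,uv,obs);return c+d*(z-c[2])/d[2]
        ~~~^^^^^^^^^^^^
  File "h.py", line 5, in ray
    I=bot.camera_info(cam);K=np.array(I["intrinsics"])
ValueError: time passes only in moves, steps and waits
```

```bash
sed -i 's/^def ray/import functools\n@functools.lru_cache(None)\ndef info(c): return bot.camera_info(c)\ndef ray/; s/I=bot.camera_info(\(.*\));K/I=info(\1);K/' h.py
sed -i 's/ys,xs=np.nonzero(m);b=box(np.c_\[xs,ys\],o,z)/b=box(max(cv2.findContours(m,0,1)[0],key=len)[:,0],o,z)/; s/if best is None: best=b/if best is None or abs(r["uv"][0]-320)<abs(bu-320): best,bu=b,r["uv"][0]/; s/^best=None/best=None;bu=0/' m.py
python3 m.py plain_window .010 pics/plain.png
```

```text
tcp [0.4267 0.2749 0.1317] yaw -0.0106 -0.61
spot [323.6 224.4] 0.87 [0.416  0.2724]
spot [218.1 330.7] 0.61 [0.4998 0.1886]
spot [496.7 179.1] 0.59 [0.3831 0.396 ]
sil [  5.9 360.7] 0.79 (array([565.5, -97.1]), 77.6, 36.4, -57.13)
sil [320.8 222.5] 0.72 (array([415.5, 272.1]), 76.4, 38.7, 2.93)
sil [242.7 321.8] 0.66 (array([491.4, 202.5]), 51.6, 41.8, -62.21)
```

View pics/plain.png

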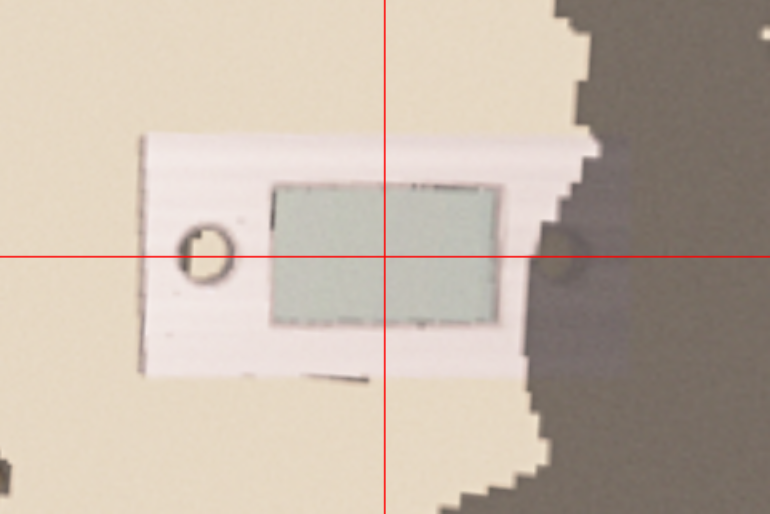

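```bash
python3 -m inch '[-11,-2,-50,0,0,0.068,100, -11,-2,-70,0,0,0.068,100, -11,-2,-70,0,0,0.068,100, -11,-2,-70,0,0,0.068,100, -11,-2,-70,0,0,0.068,100, -11,-2,-70,0,0,0.068,100]'; cat > t.py <<'E'
from h import *
o=bot.get_obs();Rm=R.from_quat(o["tool_rot"]).as_matrix()
print("tcp mm",(o["eef_pos"]*1000).round(1),"yaw",np.arctan2(-Rm[0,1],Rm[1,1]).round(4),"tilt",Rm[:2,2].round(3),"F",o["ft_force"].round(1),"w",round(o["grip_width"]*1000,1),"gf",round(o["grasp_force"],1),"t",round(o["clock"],2),"j",o["joint_pos"].round(3))
E
python3 t.py
```

```text
clock: 3.9
eef_pos: [0.4186, 0.2732, 0.0634]
tool_rot: [-0.027, 1.0, 0.001, 0.002]
ft_force: [0.1, -0.1, 0.6]
grip_width: 0.0853
grasp_force: 0.0
tcp mm [418.6 273.2  63.4] yaw 0.0541 tilt [0.004 0.002] F [ 0.1 -0.1  0.6] w 85.3 gf 0.0 t 3.9 j [ 0.578  0.406 -0.299  0.862 -0.     0.524]
```

```bash
python3 -m inch '[-3,-1,-20,0,0,0,100, -3,-1,-40,0,0,0,100, -3,-1,-40,0,0,0,100, -3,-1,-40,0,0,0,30, -3,-1,-40,0,0,0,30, -3,-1,-40,0,0,0,30, -3,-1,-40,0,0,0,30, -3,-1,-40,0,0,0,30]'; python3 t.py;  python3 -m inch '[0,0,0,0,0,0,30, 0,0,0,0,0,0,30, 0,0,0,0,0,0,30,0,0,0,0,0,0,30]'; python3 t.py
```

```text
clock: 4.57
eef_pos: [0.4149, 0.2723, 0.0231]
tool_rot: [-0.028, 1.0, 0.001, 0.001]
ft_force: [-0.0, 0.5, 6.1]
grip_width: 0.036
grasp_force: 60.3
tcp mm [414.9 272.3  23.1] yaw 0.0551 tilt [0.003 0.002] F [-0.   0.5  6.1] w 36.0 gf 60.3 t 4.57 j [ 0.581  0.459 -0.348  0.761 -0.     0.526]
clock: 4.9
eef_pos: [0.4149, 0.2723, 0.023]
tool_rot: [-0.028, 1.0, 0.001, 0.001]
ft_force: [-0.5, -0.4, 5.8]
grip_width: 0.0363
grasp_force: 60.3
tcp mm [414.9 272.3  23. ] yaw 0.0552 tilt [0.003 0.002] F [-0.5 -0.4  5.8] w 36.3 gf 60.3 t 4.9 j [ 0.581  0.459 -0.348  0.761 -0.     0.526]
```

```bash
python3 -m inch '[0,0,40,0,0,0,30, 0,0,80,0,0,0,30, 10,-50,117,0,0,0.05,30, 24,-120,117,0,0,0.184,30, 48,-246,117,0,0,0.184,30, 48,-246,117,0,0,0.184,30, 48,-246,117,0,0,0.184,30, 48,-246,117,0,0,0.184,30]'; python3 -m inch '[0,0,-40,0,0,0,30, 0,0,-40,0,0,0,30, 0,0,-40,0,0,0,30, 0,0,-40,0,0,0,30, 0,0,-40,0,0,0,30, 0,0,-40,0,0,0,30]'; python3 t.py
```

```text
clock: 5.57
eef_pos: [0.4593, 0.0375, 0.1388]
tool_rot: [-0.12, 0.993, -0.0, 0.001]
ft_force: [0.5, 0.7, -2.0]
grip_width: 0.0359
grasp_force: 60.6
clock: 6.07
eef_pos: [0.4598, 0.0405, 0.099]
tool_rot: [-0.121, 0.993, 0.0, 0.001]
ft_force: [0.2, -0.2, -1.0]
grip_width: 0.0361
grasp_force: 60.6
tcp mm [459.8  40.5  99. ] yaw 0.2417 tilt [0.002 0.   ] F [ 0.2 -0.2 -1. ] w 36.1 gf 60.6 t 6.07 j [ 0.088  0.297 -0.353  0.919  0.    -0.154]
```

```bash
python3 -m inch '[3.3,-13.8,0,0,0,-0.003,30, 3.3,-13.8,0,0,0,-0.003,30, 3.3,-13.8,0,0,0,-0.003,30, 3.3,-13.8,0,0,0,-0.003,30, 3.3,-13.8,0,0,0,-0.003,30]'; python3 t.py; python3 - <<'E'
from h import *
im=bot.camera("wrist");cv2.imwrite("pics/over1.png",cv2.resize(im[150:480,160:500],(800,776))[:600])
E
```

```text
clock: 6.48
eef_pos: [0.4623, 0.0261, 0.098]
tool_rot: [-0.118, 0.993, 0.0, 0.0]
ft_force: [-0.5, -0.5, -0.3]
grip_width: 0.0359
grasp_force: 60.6
tcp mm [462.3  26.1  98. ] yaw 0.2372 tilt [0. 0.] F [-0.5 -0.5 -0.3] w 35.9 gf 60.6 t 6.48 j [ 0.056  0.302 -0.349  0.92   0.    -0.181]
```

View pics/over1.png

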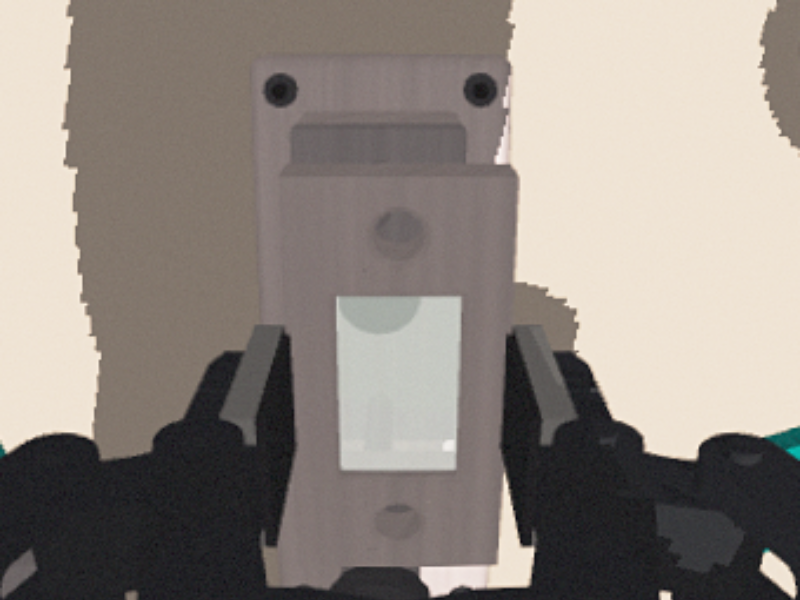

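```bash
python3 - <<'E'
from h import *
o=bot.get_obs();print(o["eef_pos"]*1000)
f=lambda x,y:(160+x/2.353,150+y/2.353)
u=np.array([np.cos(.239),np.sin(.239)]);n=np.array([-u[1],u[0]])
P=lambda q:(q@u,q@n)
t=o["eef_pos"][:2]*1000
for nm,a,b,z in(("seat",(291,125),(466,125),.035),("part top",(280,178),(518,178),.085),("part hole near",(399,232),(399,232),.085),("part hole far",(399,521),(399,521),.085)):
    a=at("wrist",f(*a),z,o)[:2]*1000;b=at("wrist",f(*b),z,o)[:2]*1000
    print(nm,np.hypot(*(a-b)),(a+b)/2,P((a+b)/2-t))
E
```

```text
[462.28177332  25.99274632  97.92368937]
seat 37.31441434868237 [427.87370839  14.28516798] (np.float64(-36.2015709970314), np.float64(-3.2293312105454475))
part top 37.520123040101545 [426.69714701  18.38826727] (np.float64(-36.3733573484896), np.float64(1.0356670218294968))
part hole near 0.0 [435.32202367  20.47739723] (np.float64(-27.49907897548683), np.float64(1.023636714650029))
part hole far 0.0 [489.4555589   33.64969081] (np.float64(28.21401335928331), np.float64(1.006415259674278))
```

```bash
python3 -m inch '[1.9,-4,0,0,0,0.002,30, 1.9,-4,0,0,0,0.002,30, 1.9,-4,0,0,0,0.002,30, 1.9,-4,-4,0,0,0.002,30, 1.9,-4,-8,0,0,0.002,30, 1.9,-4,-12,0,0,0.002,30, 1.9,-4,-12,0,0,0.002,30]'; python3 t.py; python3 - <<'E'
from h import *
im=bot.camera("wrist");cv2.imwrite("pics/over2.png",cv2.resize(im[150:480,160:500],(800,776))[:600])
E
```

```text
clock: 7.12
eef_pos: [0.4633, 0.0214, 0.0846]
tool_rot: [-0.119, 0.993, 0.0, -0.001]
ft_force: [-0.1, -0.3, -1.8]
grip_width: 0.0363
grasp_force: 60.6
tcp mm [463.3  21.4  84.6] yaw 0.2381 tilt [-0.002 -0.   ] F [-0.1 -0.3 -1.8] w 36.3 gf 60.6 t 7.12 j [ 0.046  0.322 -0.362  0.889  0.    -0.192]
```

View pics/over2.png

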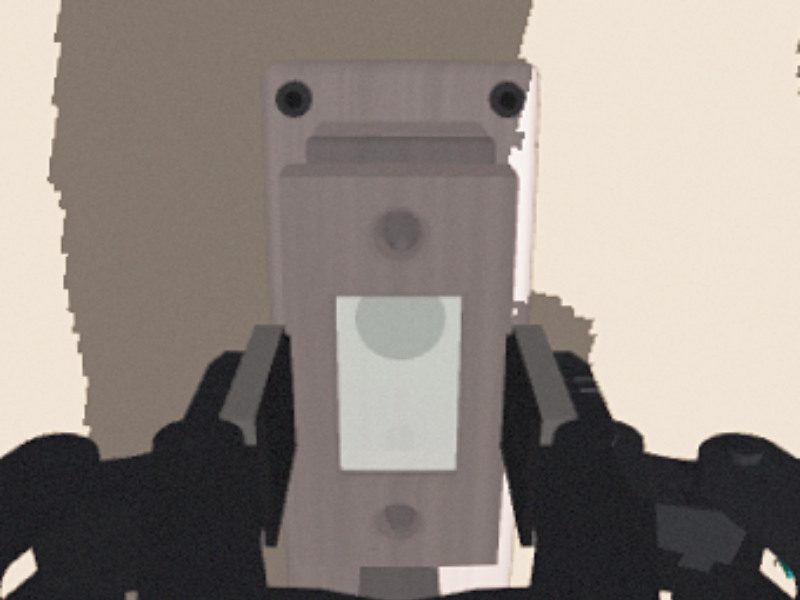

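```bash
python3 -m inch '[0,0,-6,0,0,0,30, 0,0,-12,0,0,0,30, 0,0,-18,0,0,0,30, 0,0,-22,0,0,0,30, 0,0,-25,0,0,0,30, 0,0,-26.5,0,0,0,30, 0,0,-26.5,0,0,0,30]'; python3 t.py
```

```text
clock: 7.75
eef_pos: [0.4639, 0.0215, 0.0588]
tool_rot: [-0.119, 0.993, 0.0, -0.0]
ft_force: [0.2, -0.4, -0.3]
grip_width: 0.0364
grasp_force: 60.6
tcp mm [463.9  21.5  58.8] yaw 0.2382 tilt [-0.001 -0.   ] F [ 0.2 -0.4 -0.3] w 36.4 gf 60.6 t 7.75 j [ 0.046  0.358 -0.392  0.821  0.    -0.192]
```

```bash
python3 -m inch '[0,0,-1,0,0,0,60, 0,0,-1,0,0,0,65, 0,0,-1,0,0,0,65, 0,0,0,0,0,0,65, 0,0,40,0,0,0,65, 0,0,81,0,0,0,65, 0,0,95,0,0,0,65, 10,-30,95,0,0,-0.12,100]'; python3 t.py
python3 -m inch '[96,-292,95,0,0,-0.692,100, 96,-292,95,0,0,-0.692,100, 96,-292,95,0,0,-0.692,100, 96,-292,95,0,0,-0.692,100, 96,-292,95,0,0,-0.692,100, 96,-292,95,0,0,-0.692,100, 96,-292,95,0,0,-0.692,100, 96,-292,95,0,0,-0.692,100]'; python3 t.py
```

```text
clock: 8.42
eef_pos: [0.4764, -0.0055, 0.1592]
tool_rot: [-0.061, 0.998, 0.001, 0.004]
ft_force: [-0.8, 0.4, 0.2]
grip_width: 0.0661
grasp_force: 0.0
tcp mm [476.4  -5.5 159.2] yaw 0.1224 tilt [0.008 0.002] F [-0.8  0.4  0.2] w 66.1 gf 0.0 t 8.42 j [-0.013  0.253 -0.234  1.075  0.002 -0.135]
clock: 9.08
eef_pos: [0.5707, -0.304, 0.2505]
tool_rot: [0.284, 0.959, -0.001, 0.001]
ft_force: [-0.9, 0.3, 0.0]
grip_width: 0.0854
grasp_force: 0.0
tcp mm [ 570.7 -304.   250.5] yaw -0.576 tilt [ 0.002 -0.002] F [-0.9  0.3  0. ] w 85.4 gf 0.0 t 9.08 j [-4.890e-01  5.440e-01  4.480e-01  1.473e+00 -1.000e-03  8.700e-02]
```

```bash
python3 -m inch '[-10,32,-120,0,0,0.12,100, -10,32,-120,0,0,0.12,100, -10,32,-120,0,0,0.12,100, -10,32,-120,0,0,0.12,100, -10,32,-120,0,0,0.12,100, -10,32,-120,0,0,0.12,100, -10,32,-120,0,0,0.12,100]'; python3 m.py spacer .008 pics/spacer.png;python3 t.py
```

```text
clock: 9.67
eef_pos: [0.5636, -0.2704, 0.1337]
tool_rot: [0.225, 0.974, -0.001, 0.004]
ft_force: [-0.1, -0.2, 0.4]
grip_width: 0.0854
grasp_force: 0.0
tcp [ 0.5636 -0.2704  0.1337] yaw -0.4539 -26.01
sil [303.2 227.5] 0.63 (array([ 556.1, -273.8]), 77.6, 34.9, -25.38)
tcp mm [ 562.5 -269.9  132.6] yaw -0.4541 tilt [ 0.006 -0.003] F [-0.2 -0.  -0.1] w 85.5 gf 0.0 t 9.82 j [-0.447  0.55   0.149  1.162 -0.     0.007]
```

View pics/spacer.png

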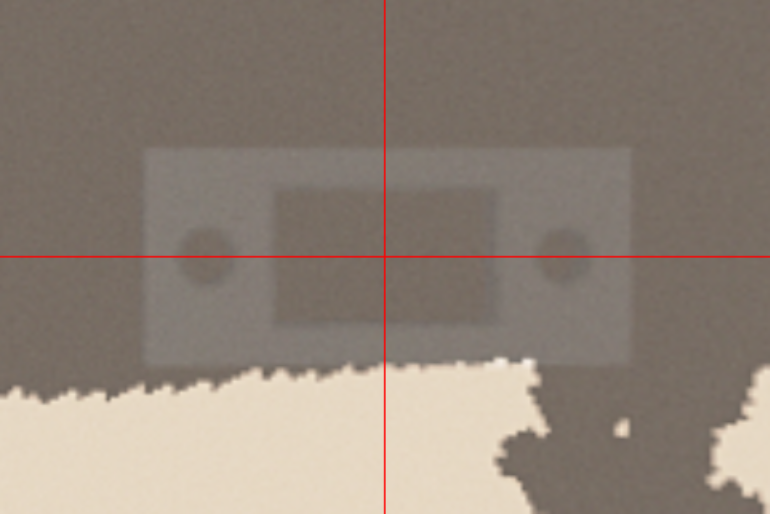

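```bash
python3 -m inch '[-6.5,-5,-40,0,0,0.011,100, -6.5,-5,-75,0,0,0.011,100, -6.5,-5,-90,0,0,0.011,100, -6.5,-5,-100,0,0,0.011,100, -6.5,-5,-100,0,0,0.011,100, -6.5,-5,-100,0,0,0.011,100]'; python3 t.py
```

```text
clock: 10.32
eef_pos: [0.5547, -0.2741, 0.0303]
tool_rot: [0.22, 0.976, -0.0, 0.001]
ft_force: [0.5, 0.2, 0.5]
grip_width: 0.0854
grasp_force: 0.0
tcp mm [ 554.7 -274.1   30.3] yaw -0.4428 tilt [ 0.002 -0.001] F [0.5 0.2 0.5] w 85.4 gf 0.0 t 10.32 j [-0.459  0.643  0.019  0.945 -0.    -0.016]
```

```bash
python3 -m inch '[1.3,-0.8,-8,0,0,0,100, 1.3,-0.8,-8,0,0,0,100, 1.3,-0.8,-8,0,0,0,28, 1.3,-0.8,-8,0,0,0,28, 1.3,-0.8,-8,0,0,0,28, 1.3,-0.8,-8,0,0,0,28, 1.3,-0.8,-8,0,0,0,28, 1.3,-0.8,-8,0,0,0,28]'; python3 t.py
```

```text
clock: 10.98
eef_pos: [0.5555, -0.2746, 0.022]
tool_rot: [0.22, 0.976, -0.0, 0.001]
ft_force: [0.0, 0.7, 3.3]
grip_width: 0.0321
grasp_force: 59.9
tcp mm [ 555.5 -274.6   22. ] yaw -0.4428 tilt [ 0.001 -0.001] F [0.  0.7 3.3] w 32.1 gf 59.9 t 10.98 j [-0.459  0.654  0.015  0.93   0.    -0.016]
```

```bash
python3 -m inch '[0,0,40,0,0,0,28, 0,0,80,0,0,0.1,28, 0,0,120,0,0,0.2,28, 0,0,128,0,0,0.3,28, -40,130,128,0,0,0.4,28, -40,130,128,0,0,0.5,28, -40,130,128,0,0,0.5,28, -40,130,128,0,0,0.5,28]';  python3 -m inch '[-51.2,166.2,0,0,0,0.181,28, -51.2,166.2,0,0,0,0.181,28, -51.2,166.2,0,0,0,0.181,28, -51.2,166.2,0,0,0,0.181,28, -51.2,166.2,0,0,0,0.181,28, -51.2,166.2,-30,0,0,0.181,28, -51.2,166.2,-50,0,0,0.181,28, -51.2,166.2,-50,0,0,0.181,28]';  python3 -m inch '[0,0,0,0,0,0,28,0,0,0,0,0,0,28]';python3 t.py
```

```text
clock: 11.65
eef_pos: [0.512, -0.1397, 0.1488]
tool_rot: [-0.03, 1.0, 0.002, -0.002]
ft_force: [-0.4, 0.2, -0.2]
grip_width: 0.0319
grasp_force: 59.8
clock: 12.32
eef_pos: [0.4608, 0.022, 0.096]
tool_rot: [-0.119, 0.993, 0.0, -0.004]
ft_force: [-0.8, 0.5, -0.1]
grip_width: 0.0322
grasp_force: 59.9
clock: 12.48
eef_pos: [0.4646, 0.0215, 0.1]
tool_rot: [-0.118, 0.993, -0.0, 0.0]
ft_force: [-0.8, -0.3, -1.0]
grip_width: 0.0321
grasp_force: 59.9
tcp mm [464.6  21.5 100. ] yaw 0.2375 tilt [ 0.001 -0.   ] F [-0.8 -0.3 -1. ] w 32.1 gf 59.9 t 12.48 j [ 0.046  0.302 -0.342  0.926 -0.    -0.191]
```

```bash
python3 -m inch '[0,0,-5,0,0,0,28, 0,0,-9,0,0,0,28, 0,0,-13,0,0,0,28, 0,0,-16,0,0,0,28, 0,0,-16,0,0,0,28]'; python3 t.py; python3 -m inch '[0,0,-4,0,0,0,28, 0,0,-8,0,0,0,28, 0,0,-12,0,0,0,28, 0,0,-15,0,0,0,28, 0,0,-16.5,0,0,0,28, 0,0,-16.5,0,0,0,28]'; python3 t.py
```

```text
clock: 12.9
eef_pos: [0.4634, 0.0217, 0.0826]
tool_rot: [-0.119, 0.993, 0.0, -0.001]
ft_force: [-0.8, -0.3, -0.1]
grip_width: 0.0317
grasp_force: 59.9
tcp mm [463.4  21.7  82.6] yaw 0.238 tilt [-0.001 -0.   ] F [-0.8 -0.3 -0.1] w 31.7 gf 59.9 t 12.9 j [ 0.047  0.324 -0.365  0.883 -0.    -0.191]
clock: 13.4
eef_pos: [0.4635, 0.0218, 0.067]
tool_rot: [-0.119, 0.993, 0.0, -0.0]
ft_force: [-2.5, -0.3, 4.8]
grip_width: 0.0322
grasp_force: 60.4
tcp mm [463.5  21.8  67. ] yaw 0.2382 tilt [-0.001 -0.   ] F [-2.5 -0.3  4.8] w 32.2 gf 60.4 t 13.4 j [ 0.047  0.346 -0.384  0.842 -0.    -0.191]
```

```bash
python3 -m inch '[0,0,0,0,0,0,60, 0,0,0,0,0,0,65, 0,0,0,0,0,0,65, 0,0,40,0,0,0,65, 0,0,81,0,0,0,65, 0,0,85,0,0,0,65]'; python3 -m inch '[141,258,-20,0,0,-0.552,100, 141,258,-20,0,0,-0.552,100, 141,258,-20,0,0,-0.552,100, 141,258,-20,0,0,-0.552,100, 141,258,-20,0,0,-0.552,100, 141,258,-20,0,0,-0.552,100, 141,258,-20,0,0,-0.552,100, 141,258,-20,0,0,-0.552,100]';python3 -m inch '[0,0,0,0,0,0,100,0,0,0,0,0,0,100]'; python3 m.py drilled_window .010 pics/drilled.png;python3 t.py
```

```text
clock: 13.9
eef_pos: [0.4679, 0.0221, 0.1578]
tool_rot: [-0.119, 0.993, -0.0, 0.005]
ft_force: [1.5, 0.1, 0.6]
grip_width: 0.0553
grasp_force: 0.0
clock: 14.57
eef_pos: [0.6065, 0.2858, 0.1295]
tool_rot: [0.154, 0.988, 0.001, 0.0]
ft_force: [0.3, 0.1, -0.0]
grip_width: 0.0857
grasp_force: 0.0
clock: 14.73
eef_pos: [0.6043, 0.2799, 0.1306]
tool_rot: [0.156, 0.988, -0.001, -0.001]
ft_force: [0.1, -0.4, 0.2]
grip_width: 0.0849
grasp_force: 0.0
tcp [0.6043 0.2799 0.1306] yaw -0.3128 -17.92
spot [336.5 243.8] 0.97 [0.6085 0.2852]
sil [332.9 245.2] 0.65 (array([607.3, 282.4]), 79.5, 38.4, -15.02)
sil [148.1 440.7] 0.42 (array([773.8,  13.5]), 165.3, 50.8, -51.16)
tcp mm [604.4 278.2 132. ] yaw -0.3154 tilt [-0.    -0.001] F [ 0.2 -1.4  0.5] w 85.6 gf 0.0 t 14.88 j [ 0.432  0.638  0.3    1.234 -0.     0.747]
```

View pics/drilled.png

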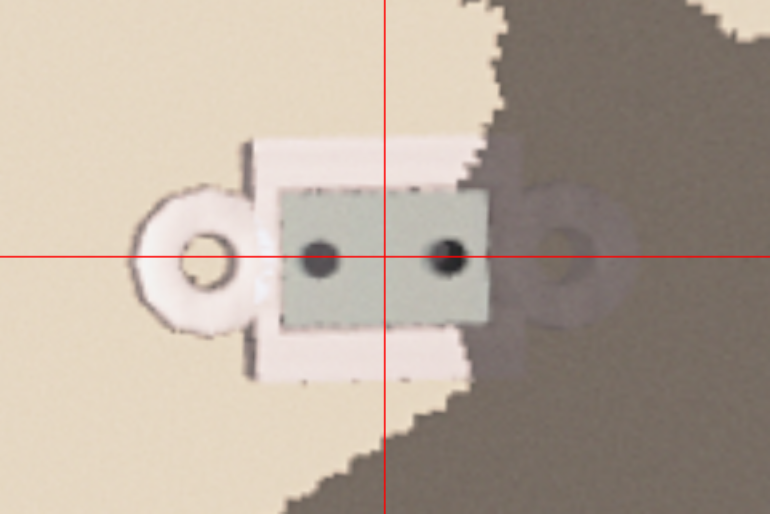

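```bash
python3 -m inch '[3,3,-40,0,0,0.071,100, 3,3,-75,0,0,0.071,100, 3,3,-90,0,0,0.071,100, 3,3,-102,0,0,0.071,100, 3,3,-102,0,0,0.071,100, 3,3,-102,0,0,0.071,100]'; python3 t.py
```

```text
clock: 15.38
eef_pos: [0.608, 0.282, 0.0304]
tool_rot: [0.122, 0.993, 0.0, 0.0]
ft_force: [-0.5, -0.2, -0.1]
grip_width: 0.0852
grasp_force: 0.0
tcp mm [608.  282.   30.4] yaw -0.2439 tilt [0. 0.] F [-0.5 -0.2 -0.1] w 85.2 gf 0.0 t 15.38 j [ 0.434  0.733  0.194  1.032 -0.     0.678]
```

```bash
python3 -m inch '[-0.5,-0.5,-7.5,0,0,0,100, -0.5,-0.5,-7.5,0,0,0,100, -0.5,-0.5,-7.5,0,0,0,30, -0.5,-0.5,-7.5,0,0,0,30, -0.5,-0.5,-7.5,0,0,0,30, -0.5,-0.5,-7.5,0,0,0,30, -0.5,-0.5,-7.5,0,0,0,30, -0.5,-0.5,-7.5,0,0,0,30]'; python3 t.py
```

```text
clock: 16.05
eef_pos: [0.608, 0.2827, 0.0232]
tool_rot: [0.121, 0.993, 0.0, 0.001]
ft_force: [-1.4, 0.4, 4.4]
grip_width: 0.0362
grasp_force: 60.3
tcp mm [608.  282.7  23.2] yaw -0.2427 tilt [0.002 0.001] F [-1.4  0.4  4.4] w 36.2 gf 60.3 t 16.05 j [0.435 0.74  0.187 1.016 0.    0.678]
```

```bash
python3 -m inch '[0,0,40,0,0,0,30, 0,0,80,0,0,0.1,30, 0,0,112,0,0,0.2,30, -20,-35,117,0,0,0.3,30, -60,-110,117,0,0,0.35,30, -60,-110,117,0,0,0.35,30, -60,-110,117,0,0,0.35,30, -60,-110,117,0,0,0.35,30]';  python3 -m inch '[-83.3,-151,0,0,0,0.131,30, -83.3,-151,0,0,0,0.131,30, -83.3,-151,0,0,0,0.131,30, -83.3,-151,0,0,0,0.131,30, -83.3,-151,0,0,0,0.131,30, -83.3,-151,-30,0,0,0.131,30, -83.3,-151,-40,0,0,0.131,30, -83.3,-151,-40,0,0,0.131,30]';  python3 -m inch '[0,0,0,0,0,0,30,0,0,0,0,0,0,30]';python3 t.py
```

```text
clock: 16.72
eef_pos: [0.5452, 0.17, 0.1388]
tool_rot: [-0.052, 0.999, -0.0, -0.001]
ft_force: [1.1, 0.0, -0.1]
grip_width: 0.036
grasp_force: 60.4
clock: 17.38
eef_pos: [0.4633, 0.0217, 0.0972]
tool_rot: [-0.119, 0.993, 0.0, -0.002]
ft_force: [0.1, 0.4, -0.4]
grip_width: 0.0365
grasp_force: 60.4
clock: 17.55
eef_pos: [0.4655, 0.0221, 0.0999]
tool_rot: [-0.119, 0.993, 0.0, 0.001]
ft_force: [0.5, 0.9, -0.3]
grip_width: 0.0358
grasp_force: 60.4
tcp mm [465.5  22.1  99.9] yaw 0.2392 tilt [0.002 0.   ] F [ 0.5  0.9 -0.3] w 35.8 gf 60.4 t 17.55 j [ 0.047  0.304 -0.34   0.925  0.    -0.192]
```

```bash
python3 -m inch '[-0.5,-0.4,-5,0,0,0,30, -0.5,-0.4,-8,0,0,0,30, -0.5,-0.4,-11,0,0,0,30, -0.5,-0.4,-13,0,0,0,30, -0.5,-0.4,-13,0,0,0,30]'; python3 t.py; python3 -m inch '[0,0,-4,0,0,0,30, 0,0,-7,0,0,0,30, 0,0,-9,0,0,0,30, 0,0,-10.5,0,0,0,30, 0,0,-10.5,0,0,0,30]'; python3 t.py
```

```text
clock: 17.97
eef_pos: [0.4636, 0.0212, 0.0859]
tool_rot: [-0.119, 0.993, 0.0, 0.0]
ft_force: [0.5, 1.6, -1.3]
grip_width: 0.0361
grasp_force: 60.4
tcp mm [463.6  21.2  85.9] yaw 0.2384 tilt [-0.  0.] F [ 0.5  1.6 -1.3] w 36.1 gf 60.4 t 17.97 j [ 0.045  0.319 -0.362  0.89   0.    -0.193]
clock: 18.38
eef_pos: [0.4637, 0.0211, 0.0761]
tool_rot: [-0.119, 0.993, 0.0, 0.0]
ft_force: [-0.9, 1.3, 3.6]
grip_width: 0.036
grasp_force: 60.8
tcp mm [463.7  21.1  76.1] yaw 0.2383 tilt [0.    0.001] F [-0.9  1.3  3.6] w 36.0 gf 60.8 t 18.38 j [ 0.045  0.333 -0.374  0.864  0.    -0.193]
```

```bash
python3 -m inch '[0,0,0,0,0,0,60, 0,0,0,0,0,0,65, 0,0,0,0,0,0,65, 0,0,40,0,0,0,65, 0,0,75,0,0,0,65, 0,0,75,0,0,0,65]'; python3 -m inch '[-58,-283,0,0,0,-0.465,100, -58,-283,0,0,0,-0.465,100, -58,-283,0,0,0,-0.465,100, -58,-283,0,0,0,-0.465,100, -58,-283,0,0,0,-0.465,100, -58,-283,0,0,0,-0.465,100, -58,-283,-20,0,0,-0.465,100, -58,-283,-20,0,0,-0.465,100]';python3 -m inch '[0,0,0,0,0,0,100,0,0,0,0,0,0,100]'; python3 m.py front_plate .012 pics/front.png;python3 t.py
```

```text
clock: 18.88
eef_pos: [0.4676, 0.021, 0.1566]
tool_rot: [-0.119, 0.993, -0.001, 0.005]
ft_force: [0.7, 0.6, -0.1]
grip_width: 0.0551
grasp_force: 0.0
clock: 19.55
eef_pos: [0.4034, -0.2674, 0.1287]
tool_rot: [0.117, 0.993, -0.001, -0.001]
ft_force: [0.2, 1.0, 0.0]
grip_width: 0.0853
grasp_force: 0.0
clock: 19.72
eef_pos: [0.405, -0.2619, 0.1302]
tool_rot: [0.114, 0.994, 0.0, -0.001]
ft_force: [0.2, 0.5, 0.4]
grip_width: 0.0852
grasp_force: 0.0
tcp [ 0.405  -0.2619  0.1302] yaw -0.2279 -13.06
spot [318.7 245.9] 0.69 [ 0.4071 -0.2682]
sil [318.8 229.2] 0.6 (array([ 404.2, -266.9]), 78.0, 38.4, -12.32)
tcp mm [ 406.1 -261.   131.1] yaw -0.2247 tilt [ 0. -0.] F [-0.1 -0.3  0.6] w 85.4 gf 0.0 t 19.87 j [-0.571  0.298 -0.253  1.019  0.    -0.347]
```

View pics/front.png

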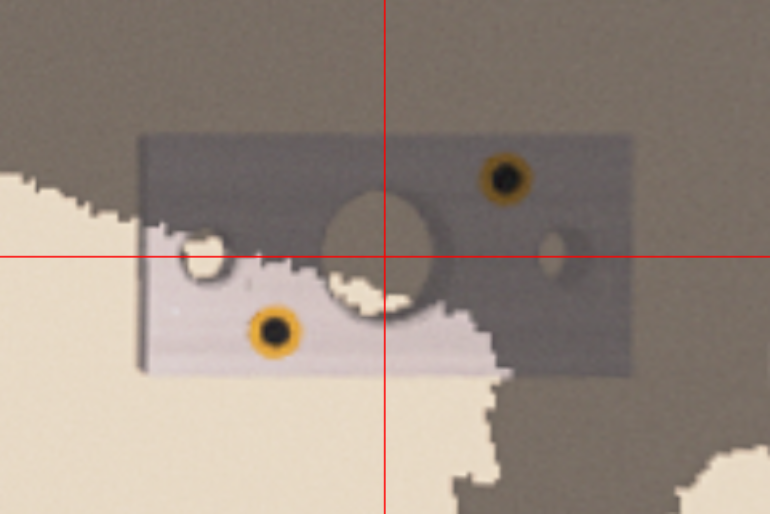

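```bash
python3 -m inch '[-1,-6.2,-40,0,0,0.01,100, -1,-6.2,-75,0,0,0.01,100, -1,-6.2,-90,0,0,0.01,100, -1,-6.2,-101,0,0,0.01,100, -1,-6.2,-101,0,0,0.01,100, -1,-6.2,-101,0,0,0.01,100]'; python3 t.py
```

```text
clock: 20.37
eef_pos: [0.4049, -0.2671, 0.0298]
tool_rot: [0.107, 0.994, 0.0, -0.0]
ft_force: [-0.6, -1.2, 0.8]
grip_width: 0.0854
grasp_force: 0.0
tcp mm [ 404.9 -267.1   29.8] yaw -0.2146 tilt [-0.001  0.   ] F [-0.6 -1.2  0.8] w 85.4 gf 0.0 t 20.37 j [-0.583  0.434 -0.368  0.77   0.    -0.369]
```

```bash
python3 -m inch '[0,0,-6.5,0,0,0,100, 0,0,-6.5,0,0,0,100, 0,0,-6.5,0,0,0,30, 0,0,-6.5,0,0,0,30, 0,0,-6.5,0,0,0,30, 0,0,-6.5,0,0,0,30, 0,0,-6.5,0,0,0,30, 0,0,-6.5,0,0,0,30]'; python3 t.py
```

```text
clock: 21.03
eef_pos: [0.405, -0.2686, 0.024]
tool_rot: [0.108, 0.994, -0.0, 0.001]
ft_force: [-0.3, 0.6, 6.1]
grip_width: 0.0363
grasp_force: 60.7
tcp mm [ 405.  -268.6   24. ] yaw -0.2169 tilt [ 0.001 -0.001] F [-0.3  0.6  6.1] w 36.3 gf 60.7 t 21.03 j [-0.586  0.443 -0.373  0.754  0.    -0.369]
```

```bash
python3 -m inch '[0,0,40,0,0,0,30, 0,0,80,0,0,0.1,30, 0,0,120,0,0,0.2,30, 5,25,127,0,0,0.3,30, 24,115,127,0,0,0.35,30, 24,115,127,0,0,0.35,30, 24,115,127,0,0,0.35,30, 24,115,127,0,0,0.35,30]';  python3 -m inch '[35.8,173.8,0,0,0,0.103,30, 35.8,173.8,0,0,0,0.103,30, 35.8,173.8,0,0,0,0.103,30, 35.8,173.8,0,0,0,0.103,30, 35.8,173.8,0,0,0,0.103,30, 35.8,173.8,-30,0,0,0.103,30, 35.8,173.8,-49,0,0,0.103,30, 35.8,173.8,-49,0,0,0.103,30]';  python3 -m inch '[0,0,0,0,0,0,30,0,0,0,0,0,0,30]';python3 t.py
```

```text
clock: 21.7
eef_pos: [0.4284, -0.1507, 0.15]
tool_rot: [-0.069, 0.998, 0.0, -0.0]
ft_force: [-0.1, 0.1, -0.8]
grip_width: 0.0363
grasp_force: 60.9
clock: 22.37
eef_pos: [0.4611, 0.0197, 0.0974]
tool_rot: [-0.118, 0.993, -0.0, -0.004]
ft_force: [-1.3, 0.4, -1.3]
grip_width: 0.036
grasp_force: 60.9
clock: 22.53
eef_pos: [0.4649, 0.0196, 0.1019]
tool_rot: [-0.117, 0.993, -0.0, 0.0]
ft_force: [0.5, -0.0, -0.4]
grip_width: 0.0365
grasp_force: 61.0
tcp mm [464.9  19.6 101.9] yaw 0.2347 tilt [ 0.001 -0.   ] F [ 0.5 -0.  -0.4] w 36.5 gf 61.0 t 22.53 j [ 0.042  0.301 -0.338  0.931 -0.    -0.192]
```

```bash
python3 -m inch '[-0.2,2,0,0,0,0.003,30, -0.2,2,0,0,0,0.003,30, -0.2,2,-4,0,0,0.003,30, -0.2,2,-7,0,0,0.003,30, -0.2,2,-9,0,0,0.003,30, -0.2,2,-9,0,0,0.003,30]'; python3 t.py; python3 -m inch '[0,0,-2,0,0,0,30, 0,0,-4,0,0,0,30, 0,0,-5.5,0,0,0,30, 0,0,-5.5,0,0,0,30]'; python3 t.py
```

```text
clock: 23.03
eef_pos: [0.4637, 0.0225, 0.0917]
tool_rot: [-0.119, 0.993, 0.0, -0.0]
ft_force: [0.1, 0.3, -0.2]
grip_width: 0.0363
grasp_force: 61.0
tcp mm [463.7  22.5  91.7] yaw 0.2392 tilt [-0.001 -0.   ] F [ 0.1  0.3 -0.2] w 36.3 gf 61.0 t 23.03 j [ 0.049  0.313 -0.353  0.906 -0.    -0.191]
clock: 23.37
eef_pos: [0.4641, 0.0226, 0.087]
tool_rot: [-0.119, 0.993, -0.0, 0.0]
ft_force: [-0.4, -0.1, 1.8]
grip_width: 0.0362
grasp_force: 61.3
tcp mm [464.1  22.6  87. ] yaw 0.2393 tilt [ 0. -0.] F [-0.4 -0.1  1.8] w 36.2 gf 61.3 t 23.37 j [ 0.049  0.319 -0.359  0.893 -0.    -0.191]
```

```bash
python3 -m inch '[0,0,0,0,0,0,60, 0,0,0,0,0,0,65, 0,0,0,0,0,0,65, 0,0,40,0,0,0,65, 0,0,80,0,0,0.1,65, 0,0,120,0,0,0.22,65, 0,0,138,0,0,0.34,65, 0,0,138,0,0,0.4,65]'; python3 -m inch '[69,16,0,0,0,0.91,65, 69,16,0,0,0,0.91,65, 69,16,0,0,0,0.91,65, 69,16,0,0,0,0.91,65, 69,16,0,0,0,0.91,65, 69,16,0,0,0,0.91,65, 69,16,0,0,0,0.91,65, 69,16,0,0,0,0.91,65]'; python3 -m inch '[0,0,0,0,0,0,65, 0,0,0,0,0,0,65]'; python3 t.py; python3 - <<'E'
from h import *
o=bot.get_obs();im=bot.camera("wrist");cv2.imwrite("pics/knob.png",im)
for n,z in(("clamp_grip",.106),("clamp_foot",.081),("front_plate_center",.069)):
    print(n,[(np.round(r["uv"],1).tolist(),round(r["confidence"],2),(at("wrist",r["uv"],z,o)[:2]*1000).round(1).tolist()) for r in bot.spot_point("wrist",n)[:2]])
g=cv2.cvtColor(rect(im,o,(.533,.0385),0,.117,(50,50)),cv2.COLOR_BGR2GRAY)
for th in(30,45,60):
    k,l,s,c=cv2.connectedComponentsWithStats((g<th).astype(np.uint8))
    for i in range(1,k):
        if s[i,4]>1500:
            ys,xs=np.nonzero(l==i);b=cv2.minAreaRect(np.c_[xs,-ys].astype(np.float32))
            print(th,s[i,:5],"c",533+(b[0][0]-200)/4,38.5+(b[0][1]+200)/4,"wh",np.array(b[1])/4,"a",b[2])
E
```

```text
clock: 24.03
eef_pos: [0.4674, 0.0227, 0.2303]
tool_rot: [-0.317, 0.949, -0.001, 0.005]
ft_force: [1.1, 0.3, -0.4]
grip_width: 0.0557
grasp_force: 0.0
clock: 24.7
eef_pos: [0.5331, 0.0386, 0.2245]
tool_rot: [-0.701, 0.713, 0.0, -0.0]
ft_force: [-0.2, 0.6, -0.2]
grip_width: 0.0555
grasp_force: 0.0
clock: 24.87
eef_pos: [0.5331, 0.0386, 0.2245]
tool_rot: [-0.699, 0.715, 0.0, -0.0]
ft_force: [-0.2, 0.4, 0.4]
grip_width: 0.0553
grasp_force: 0.0
tcp mm [533.1  38.6 224.5] yaw 1.5481 tilt [-0.  0.] F [-0.2  0.4  0.4] w 55.3 gf 0.0 t 24.87 j [ 0.072  0.323  0.041  1.289  0.    -1.476]
clamp_grip [([328.2, 247.3], 0.75, [534.5, 41.8])]
clamp_foot [([331.3, 139.6], 0.89, [530.7, -29.4])]
front_plate_center [([419.5, 210.5], 0.97, [463.7, 25.0])]
30 [ 157  146   89  136 5275] c 533.25 35.125 wh [33.75 22.  ] a 90.0
45 [ 156  132   92  152 8390] c 534.4201202392578 36.31890869140625 wh [37.48434067 22.7424736 ] a 69.775146484375
60 [   0    0   24   71 1555] c 485.875 79.75 wh [17.5   5.75] a 90.0
60 [ 155  132   94  153 9259] c 533.4318771362305 36.62706756591797 wh [37.9295578  23.28476524] a 88.26429748535156
```

```bash
python3 -m inch '[0.7,0,-40,0,0,-0.009,65, 0.7,0,-75,0,0,-0.009,65, 0.7,0,-95,0,0,-0.009,65, 0.7,0,-105,0,0,-0.009,65, 0.7,0,-105,0,0,-0.009,65, 0.7,0,-105,0,0,-0.009,65]'; python3 t.py;  python3 -m inch '[0,0,0,0,0,0,5, 0,0,0,0,0,0,5, 0,0,0,0,0,0,5, 0,0,0,0,0,0,5, 0,0,0,0,0,0,5, 0,0,0,0,0,0,5]'; python3 t.py
```

```text
clock: 25.57
eef_pos: [0.5342, 0.0386, 0.1201]
tool_rot: [-0.696, 0.718, -0.0, 0.0]
ft_force: [-0.1, 0.2, 0.5]
grip_width: 0.0555
grasp_force: 0.0
tcp mm [534.2  38.6 120.1] yaw 1.54 tilt [0. 0.] F [-0.1  0.2  0.5] w 55.5 gf 0.0 t 25.57 j [ 0.072  0.404 -0.127  1.04   0.    -1.468]
clock: 26.07
eef_pos: [0.5325, 0.0387, 0.1213]
tool_rot: [-0.696, 0.718, 0.001, -0.0]
ft_force: [-5.8, -0.0, 8.8]
grip_width: 0.0104
grasp_force: 60.8
tcp mm [532.5  38.7 121.3] yaw 1.5402 tilt [-0.001  0.   ] F [-5.8 -0.   8.8] w 10.4 gf 60.8 t 26.07 j [ 0.072  0.401 -0.128  1.043  0.    -1.468]
```

```bash
python3 -m inch '[-1.7,-0.2,1.2,0,0,-0.05,5, -1.7,-0.2,1.2,0,0,-0.13,5, -1.7,-0.2,1.2,0,0,-0.21,5, -1.7,-0.2,1.2,0,0,-0.29,5, -1.7,-0.2,1.2,0,0,-0.37,5, -1.7,-0.2,1.2,0,0,-0.45,5]'; python3 t.py; python3 -m inch '[0,0,0,0,0,-0.09,5, 0,0,0,0,0,-0.18,5, 0,0,0,0,0,-0.27,5, 0,0,0,0,0,-0.36,5, 0,0,0,0,0,-0.45,5, 0,0,0,0,0,-0.45,5]'; python3 t.py
```

```text
clock: 26.57
eef_pos: [0.5325, 0.0387, 0.1214]
tool_rot: [-0.517, 0.856, -0.0, 0.001]
ft_force: [0.7, 0.8, -2.2]
grip_width: 0.0108
grasp_force: 60.0
tcp mm [532.5  38.7 121.4] yaw 1.0869 tilt [0.001 0.001] F [ 0.7  0.8 -2.2] w 10.8 gf 60.0 t 26.57 j [ 0.072  0.399 -0.131  1.04   0.    -1.015]
clock: 27.07
eef_pos: [0.5325, 0.0386, 0.1214]
tool_rot: [-0.314, 0.949, 0.0, 0.001]
ft_force: [-0.2, 1.1, -1.2]
grip_width: 0.0106
grasp_force: 60.0
tcp mm [532.5  38.6 121.4] yaw 0.6386 tilt [0.001 0.   ] F [-0.2  1.1 -1.2] w 10.6 gf 60.0 t 27.07 j [ 0.072  0.399 -0.131  1.04   0.    -0.567]
```

Turning cleanly; on to the stop.

```bash
python3 -m inch '[0,0,0,0,0,-0.09,5, 0,0,0,0,0,-0.18,5, 0,0,0,0,0,-0.27,5, 0,0,0,0,0,-0.34,5, 0,0,0,0,0,-0.385,5, 0,0,0,0,0,-0.385,5, 0,0,0,0,0,-0.385,5]'; python3 t.py; python3 -c "
from h import *
print(bot.get_obs()['ft_torque'].round(3))"
```

```text
clock: 27.65
eef_pos: [0.5326, 0.0385, 0.1214]
tool_rot: [-0.128, 0.992, 0.0, 0.001]
ft_force: [0.8, 1.5, -1.1]
grip_width: 0.0106
grasp_force: 60.2
tcp mm [532.6  38.5 121.4] yaw 0.2576 tilt [0.001 0.   ] F [ 0.8  1.5 -1.1] w 10.6 gf 60.2 t 27.65 j [ 0.072  0.399 -0.131  1.04   0.    -0.186]
[ 0.091 -0.164 -0.133]
```

```bash
python3 -m inch '[0,0,0,0,0,-0.01,5, 0,0,0,0,0,-0.01,60, 0,0,0,0,0,-0.01,60, 0,0,0,0,0,-0.01,60, 0,0,40,0,0,-0.01,60, 0,0,80,0,0,-0.01,60, -40,-10,110,0,0,-0.01,60, -60,-15,110,0,0,-0.01,60]'; python3 -m inch '[0,0,0,0,0,0,60, 0,0,0,0,0,0,60, 0,0,0,0,0,0,60]'; python3 t.py; python3 - <<'E'
from h import *
o=bot.get_obs();im=bot.camera("wrist");cv2.imwrite("pics/end.png",im)
for n,z in(("clamp_grip",.106),("clamp_foot",.075),("front_plate_center",.069),("seat",.035)):
    print(n,[(np.round(r["uv"],1).tolist(),round(r["confidence"],2),(at("wrist",r["uv"],z,o)[:2]*1000).round(1).tolist()) for r in bot.spot_point("wrist",n)[:2]])
bot.camera("top")
for n,z in dict(dropper=.054,mortar=.011,carton=.029,blue_cap_vial=.0285,white_cap_vial=.0285,water_bottle=.125).items(): print(n,[(np.round(r["uv"]).tolist(),round(r["confidence"],2)) for r in bot.spot_point("top",n+"_center")[:1]])
E
```

```text
clock: 28.32
eef_pos: [0.4745, 0.0233, 0.2358]
tool_rot: [-0.123, 0.992, -0.0, 0.004]
ft_force: [1.3, -0.7, 0.5]
grip_width: 0.0512
grasp_force: 0.0
clock: 28.57
eef_pos: [0.4724, 0.0233, 0.231]
tool_rot: [-0.122, 0.992, -0.0, 0.0]
ft_force: [0.7, 0.3, 0.3]
grip_width: 0.0519
grasp_force: 0.0
tcp mm [472.4  23.3 231. ] yaw 0.2453 tilt [0.001 0.   ] F [0.7 0.3 0.3] w 51.9 gf 0.0 t 28.57 j [ 0.049  0.198 -0.108  1.263  0.    -0.196]
clamp_grip [([325.6, 320.2], 0.88, [532.9, 36.9])]
clamp_foot [([332.1, 220.7], 0.86, [465.4, 25.0])]
front_plate_center [([332.3, 220.9], 0.56, [466.8, 25.5]), ([543.7, 314.9], 0.28, [504.5, 246.5])]
seat []
dropper [([397.0, 280.0], 0.76)]
mortar [([266.0, 311.0], 0.73)]
carton [([487.0, 285.0], 0.88)]
blue_cap_vial [([212.0, 256.0], 0.42)]
white_cap_vial [([441.0, 273.0], 0.57)]
water_bottle [([271.0, 182.0], 0.75)]
```

```bash
python3 -c "
from workcell import bot
print(bot.job_done())"
```

```text
the job is handed in; nothing more can be done
None
```

I handed the job in at about 29 s: all four layers went over the pins in order, and the knob was turned to home with the foot about 3 mm from the seat's centre by the wrist camera. No bystander I re-checked had moved. I don't have the verdict, and the final check was by numbers only, since all 10 views were used.

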